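Bolt the pedal's backplate down in the assembly fixture

TASK

Lock the mint-green backplate down in its assembly fixture, ready for the screws: press the sprung safety catch fully down by its long bar with one fingertip and keep it held down all the while the other fingertip pushes the bolt by its upright tab, until the bolt is fully home over the edge of the plate. Then let go and move clear, so that the catch springs back up and locks the bolt. Only press and push: do not grasp, lift or shift the backplate, the battery, the parts dish or the finished pedal.

Things in the scene. Friction and masses are not known exactly. Their poses are not given: they have to be found in the camera images.
- fixture: Fixed aluminium base plate 322 x 122 x 12 mm on the 3 mm mat, with a slide bolt at one end and a pedal enclosure at the other. Origin: underside, on the bolt's centre line, below the tab's rear face when the bolt is drawn back. x: the way the bolt is pushed (tab to enclosure), y: to the catch's bar, z up. Base x -50..272, y -50..72 mm; black riser block x -10..118, y -22..34, up to z 55.
- bolt_tab: The bolt's upright steel thumb tab at its rear end, 26 mm wide (y), 8 mm thick (x). Origin: middle of its rear face, the one to push towards +x, 86 mm above the fixture's underside; its top edge is 10 mm higher, its foot 30 mm lower. Axes as the fixture's. Behind it the space is free down to z 55 for y -20..18. It lies 55.5 mm (along y) from the middle of the catch's bar.
- bolt (a joint): Travel of the bolt, m: 0 drawn back, 0.030 fully home at its stop, its nose then 16 mm over the backplate's edge. About 2.5 N of friction; it stays where it is left. The catch's tooth stands in a notch of the bolt and locks it, with 2 mm of play, near 0 and again near 0.030; it drops into the second notch only from 0.028 on.
- catch_bar: Round steel bar of the safety catch, the part to press: diameter 10 mm, 90 mm long, parallel to the bolt (fixture x -45..45), so a fingertip can slide along it while pressing. Origin: middle of the bar, on its axis: released at fixture y 55.5, z 77.7; pressed to its stop 11.4 mm lower. Below it is only the base plate. A plate 2.5 mm thick joins it to the hinge.
- catch (a joint): Angle of the safety catch, rad: 0 released (up), 0.36 pressed down to its stop. The bar is 32 mm from the hinge: 3.2 mm down per 0.1 rad. The tooth clears the bolt from 0.14 on; let go between the notches it would ride on the bolt at about 0.13, so held down means over 0.16. A spring lifts it: 3 N at the bar to start it, 7 N at the stop.
- catch_hinge (a point): Point on the catch's hinge axis, a steel tube 8 mm thick along the fixture's x, at fixture x 0, y 24, z 72 mm. Axes as the fixture's. Its two lugs, x -9..-2 and 74..81, y 18..30, reach z 77. The two guide staples over the bolt, x 40..50 and 85..95, y -14.5..14.5, reach z 70.
- backplate: Loose mint-green enamelled steel plate, 118 x 63 x 3 mm, lying on the pedal enclosure (122 x 66 x 39 mm, fixture x 125..247, top at z 51), long side along the fixture's x. Its far edge is already under a fixed steel toe (x 237..263, up to z 62) with 1.7 mm of room. Origin: middle of its underside. It must stay as it lies.
- battery: Loose rectangular silver battery, 48 x 26 x 17 mm, lying on the mat beside the bolt, on the side away from the catch's bar. Origin: middle of its underside. Leave it alone.
- dish: Loose round stainless parts dish with screws, 96 mm across, 24 mm high, on the mat beside the enclosure, on the side away from the catch's bar. Origin: middle of its underside. Leave it alone.
- pedal: Loose finished dark pedal, 122 x 66 x 39 mm, 54 mm high over its two knobs, on the mat to the robot's left. Origin: middle of its underside. Leave it alone.
Mind the look-alikes: they are no part of the job. There is more than one size of the backplate; the job needs the smallest.

How it is judged:
By the outcome, as a careful person would: the job done as asked, in the order asked, and still so for the second after the job is handed in, with the robot touching nothing.
It also fails if it takes over 53 s, if anything falls off the work surface, if the arm or the gripper's body presses on something with over 40 N, if the wrist force passes 120 N, or if a joint passes its speed limit or range.

ROBOT

A 6-joint arm with a two-finger parallel gripper is mounted at the origin on the work surface. World frame = base frame: x ahead of the robot, y to its left, z up, the work surface at z = 0. Lengths are in m, angles in rad, forces in N, time in s.
With the tool pointing down it reaches from about 0.375 to 0.825 m from the base axis. Payload 5.5 kg.
Tool frame: the origin (TCP) lies on the mounting face of the last link; the fingertips stand 173 mm ahead of it and the grasp point (between the pads) lies grasp_offset ahead of it (grasp_offset is the distance from the TCP to the grasp point, in m); x points along the fingers, z is the direction in which the jaws open and shut, and the axes are right-handed (so a half turn about x gives the same grasp; the last joint's range is limited). The gripper opens to 85 mm and grips with 20 to 120 N. Pads are 22 mm wide; open, the fingers measure 114 mm over their backs; the gripper's body (76 mm by 85 mm) begins 54 mm behind the grasp point. The pads swing forward as they close: fully open they stand 13 mm farther back than shut.
Start: joints at [1.222, 0.314, -0.047, 1.21, 0, 1.571], TCP at [0.205, 0.564, 0.405] pointing down, gripper open.
Joint ranges: [-2.67, 2.67], [-0.69, 1.73], [-1.03, 1.25], [-2.08, 2.16], [-1.42, 1.45], [-3.14, 3.14]. Speed limits (rad/s): [2.39, 2.39, 3.01, 3.14, 3.14, 3.14].

INTERFACE

Orientations are given as a unit quaternion [x, y, z, w].
In Python, from cell import observe, read_camera, calibration, close_job, grasp_offset gives the robot as it stands. The module is installed in compiled form; this text tells all that it offers.
- The arm moves only by the tool carry_out, never from a script. Its argument "targets" is a list of rows, each an object of numbers: "jaw": the closure, from 0 (fully open) to 1 (shut); "tx", "ty", "tz": the shift along the tool's x, y, z in m; "twist": the turn about the tool's x in rad. In form: [{"jaw": .., "tx": .., "ty": .., "tz": .., "twist": ..}, ...]. A call has 1 to 10 rows; each row is the pose to reach, as a shift and turn from the pose measured when the call began, along the tool's axes at that moment; what a row does not reach only later rows make up. A row lasts 1/10 s, in which the tool goes at most 50 mm and 8.59 degrees, less where a joint would pass 70% of its speed; a pose out of reach is approached as far as the arm can. A call with a gripper value outside its range is refused whole. The fingers move at their own pace and stop on an object; "grip_force" is the grip in N (left out, the last holds). Time passes only in rows, so rows that repeat a pose let the fingers close. It gives the time, the measured TCP pose, the force and the opening at its end, in the units of the state.
- observe(): the state, without advancing time (a new reading comes with each control period).
- read_camera(name): name is "side" or "top" or "wrist"; returns (picture, depth): 480x640x3 uint8, red, green, blue; 480x640 float32, m along the optical axis (not along the pixel's ray), 0 where there is no reading.
- calibration(name): a dict with "fx", "fy", "cx", "cy" (pixels), "dist" ([k1, k2, p1, p2, k3] as OpenCV has them; the pictures are not rectified), "xyz" and "attitude" of the camera in the world. Camera axes: x right, y down, z forward; pixel columns grow to the right and rows downward; lengths in m; the calibration is good to about 2 mm. A picture is of the moment at which its call begins: read the wrist's pose just before it. calibration takes no time and is no camera call; for the wrist camera it gives the pose at the moment of the call.
- close_job(): hands the job in, once; it reports no verdict.
The state is a dict: "time": time; "q": joint angles; "qd": joint speeds; "joint_torque": joint torques, N m; "tool_pos": TCP position; "tool_rot": TCP orientation; "contact_force": force on the tool from outside, world axes, zero at the start; "moment": the same for the moment, N m; "opening": finger opening in m.
Only numpy, scipy, OpenCV 4.12 (cv2) and the standard library are available. Lean on these libraries where they do the work, as an engineer would, in place of code of your own. Each camera call takes 0.05 s, during which the arm holds its last target.

## Working session

There is one attempt and no reset: what is moved stays moved. The work goes in short steps, Python scripts to look and compute and a tool call to move; the robot and the scene stay as the last step left them, time stands still between calls to the robot, and variables do not carry over. Pictures are saved under pics/ and viewed, and the job is handed in when it is done.

Besides the shell and the picture viewer there is one more tool, called in YAML: its name, and indented under it one key for each argument. carry_out: Moves the arm, as the interface text tells. Its arguments: {"type":"object","properties":{"targets":{"type":"array"},"grip_force":{"type":"number"}},"required":["targets"]}

```bash
mkdir -p pics; ls; python3 - <<'E'
from cell import *
import cv2, numpy as np
print(observe()); print(grasp_offset if not callable(grasp_offset) else grasp_offset())
for n in ["top","side"]:
    print(n,calibration(n))
    p,d=read_camera(n); cv2.imwrite(f"pics/{n}0.png",p[:,:,::-1]); np.save(f"pics/{n}0.npy",d)
print(observe()['time'])
E
```

```text
pics
{'time': 0.0, 'q': array([ 1.22199040e+00,  3.14250977e-01, -4.80694099e-02,  1.21020420e+00,
       -6.00155427e-06,  1.57080580e+00]), 'qd': array([-2.11537521e-05, -3.06961971e-03, -1.06334811e-03, -6.97235058e-04,
        3.00634687e-04,  1.50977260e-04]), 'joint_torque': array([ 4.02873202e-04, -5.39595187e+01,  3.39746976e+01,  1.93924009e-02,
       -6.72190231e-05,  3.99089657e-06]), 'tool_pos': array([0.20497146, 0.56360746, 0.40382359]), 'tool_rot': array([-0.40600445,  0.57967622,  0.40529989,  0.57867769]), 'contact_force': array([ 0.08475386, -0.50738457,  0.02047421]), 'moment': array([-0.04227116,  0.04435725,  0.03546487]), 'opening': 0.08527860228087551}
0.1547
top {'fx': 446.9014643235612, 'fy': 446.9014643235612, 'cx': 323.8312095558266, 'cy': 241.39092721604416, 'dist': array([-0.00649254,  0.        ,  0.        ,  0.        ,  0.        ]), 'xyz': array([0.46143078, 0.15278311, 0.94266156]), 'attitude': array([-0.69536543,  0.71303261, -0.0756391 ,  0.04827144])}
side {'fx': 622.5136511429569, 'fy': 622.5136511429569, 'cx': 325.2764369702417, 'cy': 242.4412883719242, 'dist': array([0.00260267, 0.        , 0.        , 0.        , 0.        ]), 'xyz': array([ 0.14601732, -0.83972423,  0.97826041]), 'attitude': array([ 0.88744549, -0.1869599 ,  0.09466801, -0.41051732])}
0.1
```

View pics/top0.png

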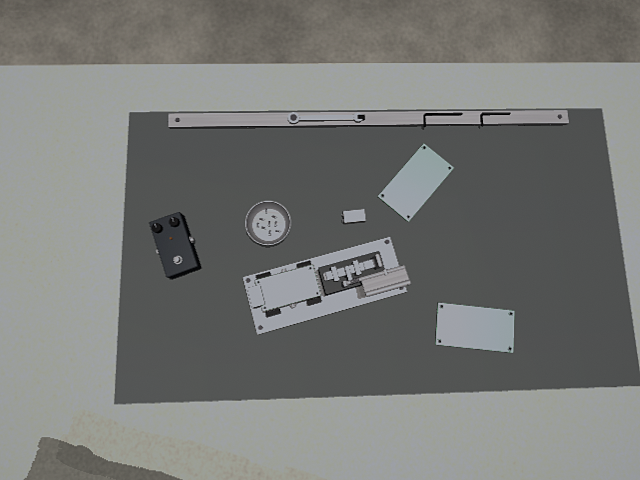

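View pics/side0.png

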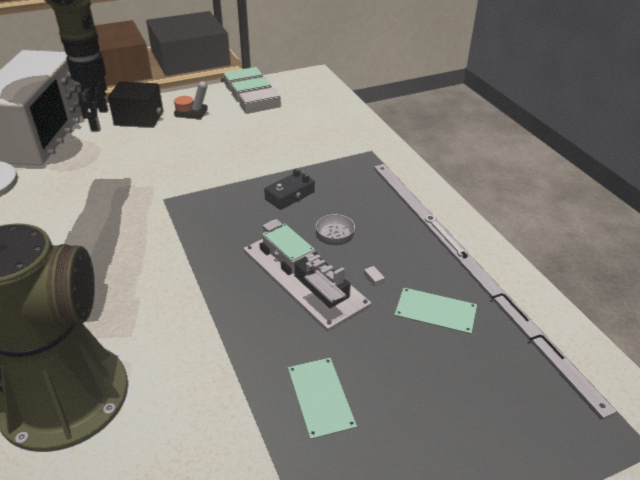

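The top picture shows three mint plates: one on the enclosure at (287,288), and loose ones at (415,182) and (475,327). The one on the enclosure is the smallest and sits in the fixture, at its enclosure end. The bolt and tab are near (350,268), and the catch with its bar near (385,283). I'll enlarge this to confirm and measure the base corners.

```bash
cat > h.py <<'E'
import numpy as np, cv2
from scipy.spatial.transform import Rotation as R
def ray(c,uv):
    K=np.array([[c['fx'],0,c['cx']],[0,c['fy'],c['cy']],[0,0,1]])
    p=cv2.undistortPoints(np.array(uv,float).reshape(-1,1,2),K,c['dist']).reshape(-1,2)
    d=np.c_[p,np.ones(len(p))]@R.from_quat(c['attitude']).as_matrix().T
    return c['xyz'],d
def plane(c,uv,z):
    o,d=ray(c,uv); return o+d*((z-o[2])/d[:,2])[:,None]
def proj(c,P):
    K=np.array([[c['fx'],0,c['cx']],[0,c['fy'],c['cy']],[0,0,1]])
    M=R.from_quat(c['attitude']).as_matrix().T
    return cv2.projectPoints(np.array(P,float).reshape(-1,1,3),cv2.Rodrigues(M)[0],-M@c['xyz'],K,c['dist'])[0].reshape(-1,2)
E
python3 - <<'E'
import cv2,numpy as np
from cell import calibration
from h import *
c=calibration("top")
im=cv2.imread("pics/top0.png")
g=cv2.cvtColor(im,cv2.COLOR_BGR2GRAY)
crop=im[225:345,230:420]
cv2.imwrite("pics/topcrop.png",cv2.resize(crop,None,fx=4.2,fy=4.2,interpolation=cv2.INTER_CUBIC))
m=np.zeros_like(g); m[225:345,230:420]=(g[225:345,230:420]>125)
m=cv2.morphologyEx(m,cv2.MORPH_CLOSE,np.ones((5,5)))
cs,_=cv2.findContours(m,cv2.RETR_EXTERNAL,cv2.CHAIN_APPROX_NONE)
k=max(cs,key=cv2.contourArea)
P=plane(c,k[:,0].astype(float),0.015)
r=cv2.minAreaRect((P[:,:2]*1000).astype(np.float32)); print(r, cv2.boxPoints(r))
s=cv2.imread("pics/side0.png"); cv2.imwrite("pics/sidecrop.png",cv2.resize(s[200:335,235:395],None,fx=4.4,fy=4.4,interpolation=cv2.INTER_CUBIC))
E
```

```text
((537.087890625, 109.69873809814453), (120.81060791015625, 332.1543884277344), 14.18685531616211) [[437.8218  255.90642]
 [519.22784 -66.11781]
 [636.354   -36.50894]
 [554.94794 285.5153 ]]
```

View pics/topcrop.png

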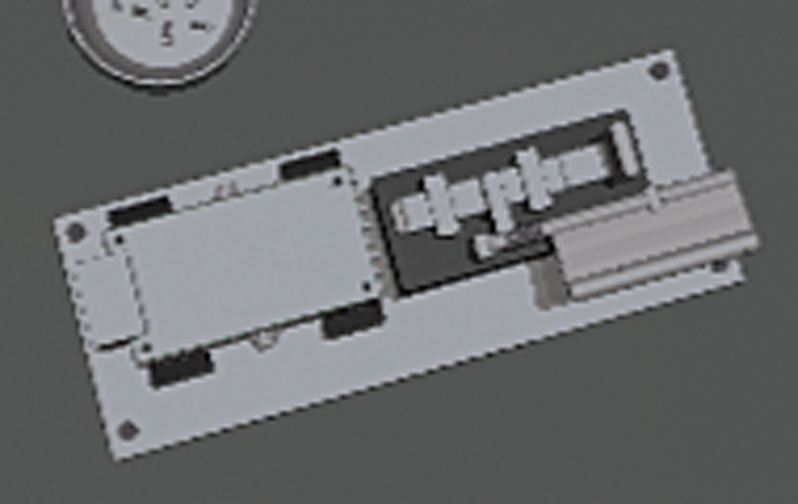

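View pics/sidecrop.png

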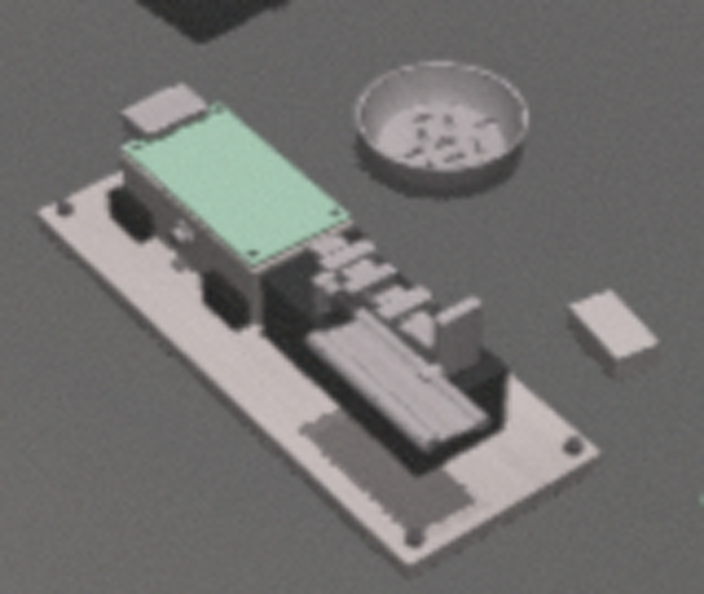

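The crops confirm it: the mint plate is on the enclosure (crop (245,265)), the tab stands at (623,148), and the catch and its bar are at (655,240). The catch overhangs the base edge, so I'll refit without it and cross-check against the side view.

```bash
python3 - <<'E'
import cv2,numpy as np
from cell import calibration
from h import *
im=cv2.imread("pics/top0.png"); g=cv2.cvtColor(im,cv2.COLOR_BGR2GRAY); c=calibration("top")
m=np.zeros_like(g); m[225:345,230:420]=(g[225:345,230:420]>125)
m=cv2.morphologyEx(m,cv2.MORPH_CLOSE,np.ones((5,5)))
k=max(cv2.findContours(m,cv2.RETR_EXTERNAL,cv2.CHAIN_APPROX_NONE)[0],key=cv2.contourArea)[:,0].astype(float)
k=k[~((k[:,0]>394)&(k[:,1]>260)&(k[:,1]<290))]
P=plane(c,k,0.015)
r=cv2.minAreaRect((P[:,:2]*1000).astype(np.float32)); B=cv2.boxPoints(r);print(r,B)
# axes
a=np.deg2rad(r[2]); 
ex=np.array([-np.sin(a),np.cos(a)]); ey=np.array([-ex[1],ex[0]])
ctr=np.array(r[0])
O=ctr-ex*111-ey*11   # base centre at fixture (111,11)
print("yaw",np.degrees(np.arctan2(ex[1],ex[0])),"O",O)
np.savez("fix.npz",O=O/1000,ex=ex,ey=ey)
def W(x,y,z): return np.r_[(O+ex*x+ey*y)/1000,(z+3)/1000]
pts={'corners':[(-50,-50,12),(-50,72,12),(272,72,12),(272,-50,12)],'tab':[(0,-13,96),(0,13,96),(8,13,96),(8,-13,96)],'bar':[(-45,55.5,82.7),(45,55.5,82.7)],'plate':[(125,0,54)]}
for n in ['top','side']:
    cc=calibration(n); I=cv2.imread(f"pics/{n}0.png"); x0,y0,x1,y1=(230,225,420,345) if n=='top' else (235,200,395,335)
    f=4.2; I=cv2.resize(I[y0:y1,x0:x1],None,fx=f,fy=f,interpolation=cv2.INTER_CUBIC)
    for q,col in zip(pts,[(0,0,255),(255,0,0),(0,255,0),(255,0,255)]):
        for u in proj(cc,[W(*p) for p in pts[q]]): cv2.circle(I,tuple(int(v) for v in ((u+.5-[x0,y0])*f)),3,col,-1)
    cv2.imwrite(f"pics/{n}chk.png",I)
E
```

```text
((535.6671142578125, 115.31909942626953), (120.81060791015625, 320.5600280761719), 14.18685531616211) [[437.82184  255.90642 ]
 [516.3863   -54.87707 ]
 [633.5124   -25.268219]
 [554.94794  285.51526 ]]
yaw 104.18685531616211 O [573.53606369  10.40035625]
```

View pics/topchk.png

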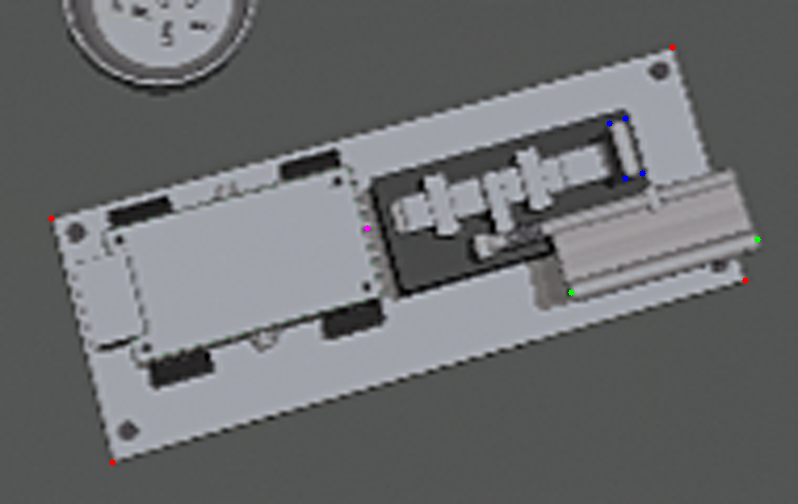

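View pics/sidechk.png

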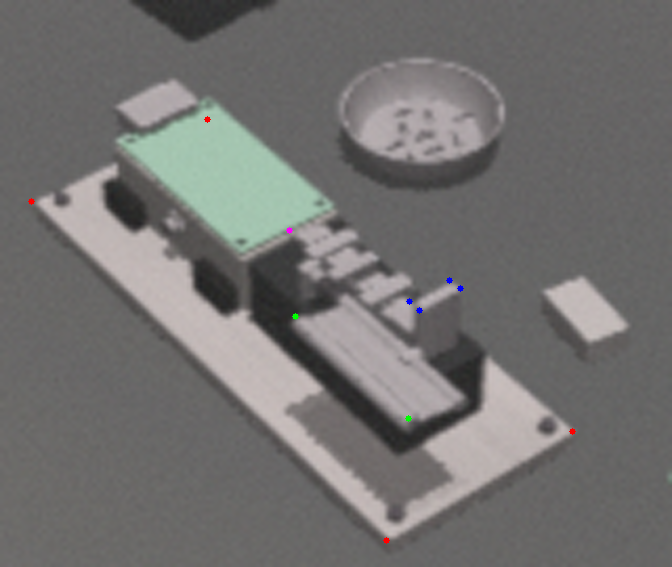

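```bash
cat >> h.py <<'E'
def fix():
    f=np.load("fix.npz"); ex,ey=f['ex'],f['ey']
    return np.r_[f['O'],.003],np.array([np.r_[ex,0],np.r_[ey,0],[0,0,1.]]).T
def status(s,goal=None):
    O,F=fix(); T=R.from_quat(s['tool_rot']).as_matrix()
    print("t",round(s['time'],2),"open",round(s['opening']*1000,1),"TCP fix mm",np.round((s['tool_pos']-O)@F*1000,1))
    print("tool axes in fixture (cols x,y,z):\n",np.round(F.T@T,3)); print("F fix",np.round(F.T@s['contact_force'],1),"q6",round(s['q'][5],2))
    if goal is not None:
        z=T[:,2]; a=[]
        for sg in (1,-1):
            w=F[:,1]*sg; a.append(np.arctan2(T[:,0]@np.cross(z,w),z@w))
        print("shift tool mm",np.round(T.T@(O+F@(np.array(goal)/1000)-s['tool_pos'])*1000,1),"twist opts",np.round(a,3))
E
python3 - <<'E'
from cell import *; from h import *
status(observe(),[-18,27.75,96+60+175])
E
```

```text
t 0.1 open 85.4 TCP fix mm [626.7 221.7 400.9]
tool axes in fixture (cols x,y,z):
 [[-0.001  0.562  0.827]
 [ 0.001  0.827 -0.562]
 [-1.    -0.    -0.002]]
F fix [ 0.7 -0.1  0. ] q6 1.57
shift tool mm [  70.6 -522.6 -424.3] twist opts [-2.167  0.974]
```

carry_out:
  targets:
    - {"jaw": 0.5,"ty": -52,"tz": -42,"twist": 0.1,"tx": 0}
    - {"jaw": 0.5,"ty": -0.104,"tz": -0.084,"twist": 0.2,"tx": 0}

```text
time: 0.3
tool_pos: [0.2565, 0.4778, 0.4034]
tool_rot: [-0.346, 0.618, 0.345, 0.616]
contact_force: [1.2, -0.1, 0.4]
opening: 0.0596
```

My first row had millimetres in place of metres. The per-row limit clamped it and the direction was the intended one, so no harm was done. Recomputing from here.

```bash
python3 - <<'E'
from cell import *; from h import *
status(observe(),[-18,27.75,96+60+175])
E
```

```text
t 0.3 open 59.6 TCP fix mm [530.8 192.8 400.4]
tool axes in fixture (cols x,y,z):
 [[-0.002  0.716  0.698]
 [ 0.001  0.698 -0.716]
 [-1.    -0.001 -0.003]]
F fix [-0.4 -1.2  0.4] q6 1.63
shift tool mm [  70.5 -508.  -264.9] twist opts [-2.368  0.773]
```

carry_out:
  targets:
    - {"jaw": 0.5,"tx": 0,"ty": -0.04,"tz": -0.02,"twist": 0.07}
    - {"jaw": 0.5,"tx": 0,"ty": -0.08,"tz": -0.042,"twist": 0.14}
    - {"jaw": 0.5,"tx": 0,"ty": -0.13,"tz": -0.068,"twist": 0.21}
    - {"jaw": 0.5,"tx": 0,"ty": -0.18,"tz": -0.094,"twist": 0.28}
    - {"jaw": 0.5,"tx": 0,"ty": -0.23,"tz": -0.12,"twist": 0.36}
    - {"jaw": 0.5,"tx": 0,"ty": -0.28,"tz": -0.146,"twist": 0.45}
    - {"jaw": 0.5,"tx": 0,"ty": -0.33,"tz": -0.172,"twist": 0.53}
    - {"jaw": 0.5,"tx": 0,"ty": -0.38,"tz": -0.198,"twist": 0.61}
    - {"jaw": 0.5,"tx": 0,"ty": -0.42,"tz": -0.22,"twist": 0.7}
    - {"jaw": 0.5,"tx": 0,"ty": -0.46,"tz": -0.24,"twist": 0.773}

```text
time: 1.3
tool_pos: [0.5089, 0.055, 0.4041]
tool_rot: [-0.087, 0.702, 0.085, 0.701]
contact_force: [-0.1, 0.4, -0.0]
opening: 0.0427
```

```bash
python3 - <<'E'
from cell import *; from h import *
status(observe(),[-18,27.75,331])
c=calibration("wrist"); print(c)
p,d=read_camera("wrist"); cv2.imwrite("pics/w1.png",p[:,:,::-1]); np.savez("pics/w1.npz",d=d,**c)
E
```

```text
t 1.3 open 42.7 TCP fix mm [ 59.1  51.7 401.1]
tool axes in fixture (cols x,y,z):
 [[-0.002  1.    -0.003]
 [ 0.002 -0.003 -1.   ]
 [-1.    -0.002 -0.002]]
F fix [ 0.4  0.1 -0. ] q6 1.44
shift tool mm [ 70.3 -76.9  24.4] twist opts [ 3.138e+00 -3.000e-03]
{'fx': 373.73851663358664, 'fy': 373.73851663358664, 'cx': 320.2402392243183, 'cy': 244.6326147753805, 'dist': array([0.01146203, 0.        , 0.        , 0.        , 0.        ]), 'xyz': array([0.49234142, 0.12353025, 0.3739166 ]), 'attitude': array([0.98249301, 0.12169289, 0.0162554 , 0.14012167])}
```

View pics/w1.png

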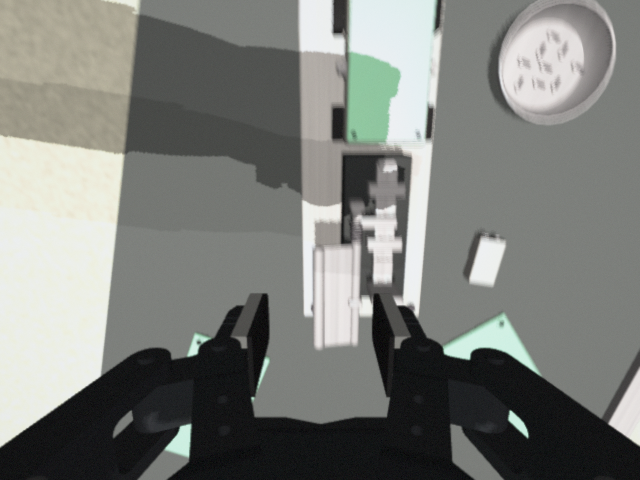

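The wrist view shows the catch plate and bar at (335,295) and the bolt at (384,230), with its rear end near (384,283). The fingers are aligned with fixture y. Moving on to above and behind the tab.

carry_out:
  targets:
    - {"jaw": 0.51,"tx": 0.02,"ty": -0.025,"tz": 0.008,"twist": -0.003}
    - {"jaw": 0.51,"tx": 0.04,"ty": -0.05,"tz": 0.016,"twist": -0.003}
    - {"jaw": 0.51,"tx": 0.06,"ty": -0.077,"tz": 0.0244,"twist": -0.003}
    - {"jaw": 0.51,"tx": 0.07,"ty": -0.082,"tz": 0.0244,"twist": -0.003}
    - {"jaw": 0.51,"tx": 0.07,"ty": -0.082,"tz": 0.0244,"twist": -0.003}
    - {"jaw": 0.51,"tx": 0.07,"ty": -0.082,"tz": 0.0244,"twist": -0.003}

```text
time: 1.95
tool_pos: [0.5547, -0.0241, 0.3348]
tool_rot: [-0.087, 0.702, 0.082, 0.702]
contact_force: [0.4, -0.6, 0.2]
opening: 0.0419
```

```bash
python3 - <<'E'
from cell import *; from h import *
status(observe(),[-18,27.75,331])
c=calibration("wrist")
p,d=read_camera("wrist"); cv2.imwrite("pics/w2.png",p[:,:,::-1]); np.savez("pics/w2.npz",d=d,**c)
p,d=read_camera("side"); cv2.imwrite("pics/s2.png",cv2.resize(p[150:350,215:415,::-1],None,fx=3,fy=3,interpolation=cv2.INTER_CUBIC))
E
```

```text
t 1.95 open 41.9 TCP fix mm [-28.8  26.7 331.8]
tool axes in fixture (cols x,y,z):
 [[-0.007  1.    -0.008]
 [ 0.001 -0.008 -1.   ]
 [-1.    -0.007 -0.001]]
F fix [-0.6 -0.3  0.2] q6 1.29
shift tool mm [ 0.7 10.8 -1.2] twist opts [ 3.134 -0.008]
```

View pics/w2.png

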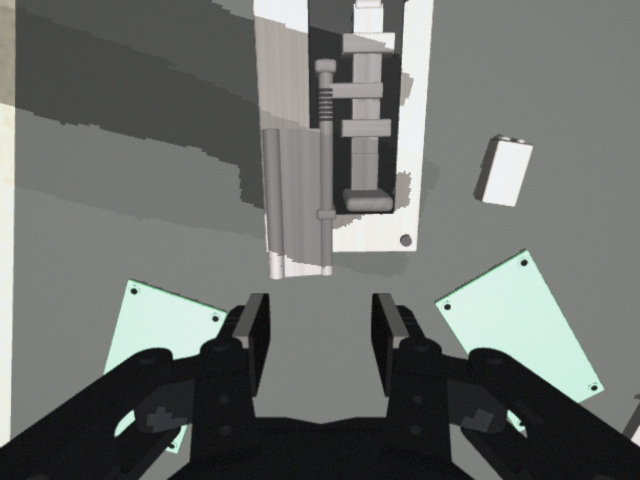

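View pics/s2.png

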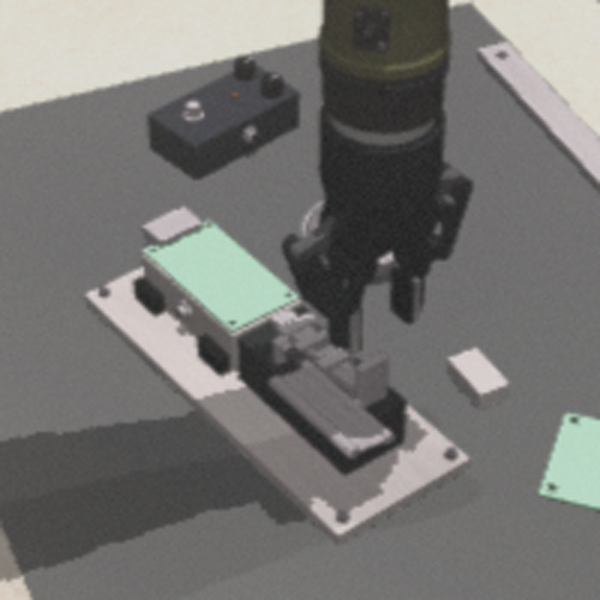

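```bash
python3 - <<'E'
import cv2
I=cv2.imread("pics/w2.png"); cv2.imwrite("pics/w2c.png",cv2.resize(I[110:290,245:445],None,fx=4,fy=4,interpolation=cv2.INTER_CUBIC)[:600])
cv2.imwrite("pics/w2d.png",cv2.resize(I[170:290,245:445],None,fx=4,fy=4,interpolation=cv2.INTER_CUBIC))
E
```

```text
(no output)
```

View pics/w2d.png

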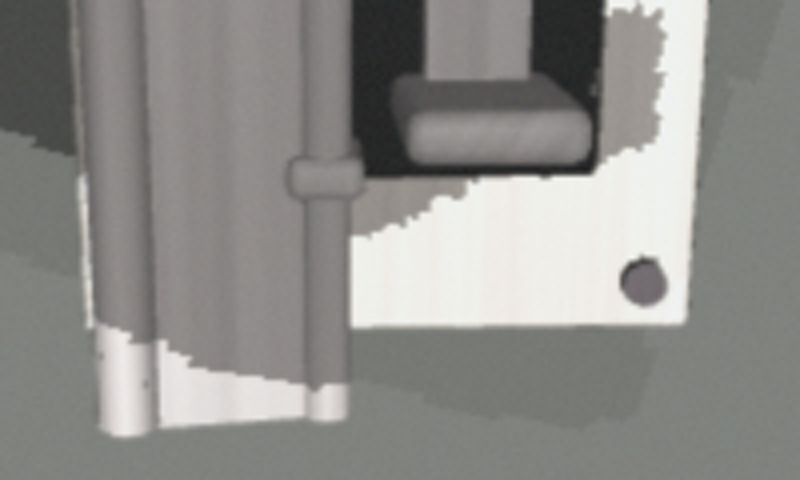

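The wrist crop gives these features (crop scale 4, offset (245,170)):
- **Tab:** the top face spans (410..592, 108..165), so its rear edge is at pixel v≈211.
- **Bar:** the axis is near pixel (276.5,255) and its end is at v≈278.

Casting rays to check.

```bash
python3 - <<'E'
from h import *
c=np.load("pics/w2.npz"); O,F=fix()
f=lambda u,v,z:np.round((plane(c,[[u,v]],z/1000)[0]-O)@F*1000,1)
X=lambda a,b:(245+a/4-.4,170+b/4-.4)
print("tab rear L,R",f(*X(412,165),99),f(*X(590,165),99),"front",f(*X(500,108),99))
for a,b in ((113,40),(125,300),(127,340)): print("bar top",f(*X(a,b),85.7))
print("bar end",f(*X(125,434),80.7))
print("base rear corner",f(*X(687,325),15), "want -50,-50")
d=c['d']; 
for u,v in ((372,205),(276,240),(276,270)):
    o,r=ray(c,[[u,v]]); print(u,v,np.round((o+r[0]*d[v,u]-O)@F*1000,1))
E
```

```text
tab rear L,R [ 0.3 10.8 96. ] [  0.1 -14.   96. ] front [ 8.2 -1.2 96. ]
bar top [16.2 53.5 82.7]
bar top [-23.1  53.3  82.7]
bar top [-29.5  53.3  82.7]
bar end [-46.9  54.8  77.7]
base rear corner [-49.9 -51.4  12. ] want -50,-50
372 205 [ 3.8 -2.4 97.6]
276 240 [-19.9  53.   83.6]
276 270 [-39.1  53.7  83.9]
```

Fixture x agrees to 0.3 mm. The wrist view puts y about 1.7 mm lower, within calibration error, so I'll aim at mid y ≈ 26.3 with the fingers slightly wider. Descending to just above the bar, behind the tab.

carry_out:
  targets:
    - {"jaw": 0.45,"tx": 0.0,"ty": 0.01,"tz": 0.0004,"twist": -0.008}
    - {"jaw": 0.45,"tx": 0.02,"ty": 0.0102,"tz": 0.0004,"twist": -0.008}
    - {"jaw": 0.45,"tx": 0.04,"ty": 0.0102,"tz": 0.0004,"twist": -0.008}
    - {"jaw": 0.45,"tx": 0.055,"ty": 0.0102,"tz": 0.0004,"twist": -0.008}
    - {"jaw": 0.45,"tx": 0.06,"ty": 0.0102,"tz": 0.0004,"twist": -0.008}
    - {"jaw": 0.45,"tx": 0.06,"ty": 0.0102,"tz": 0.0004,"twist": -0.008}
    - {"jaw": 0.45,"tx": 0.06,"ty": 0.0102,"tz": 0.0004,"twist": -0.008}

```text
time: 2.75
tool_pos: [0.5535, -0.0137, 0.2766]
tool_rot: [-0.091, 0.7, 0.085, 0.703]
contact_force: [-0.9, -0.1, -0.4]
opening: 0.0473
```

```bash
python3 - <<'E'
from cell import *; from h import *
status(observe(),[-19,26.3,262])
c=calibration("wrist")
p,d=read_camera("wrist"); cv2.imwrite("pics/w3.png",p[:,:,::-1]); np.savez("pics/w3.npz",d=d,**c)
p,d=read_camera("side"); cv2.imwrite("pics/s3.png",cv2.resize(p[200:340,235:415,::-1],None,fx=4,fy=4,interpolation=cv2.INTER_CUBIC))
E
```

```text
t 2.75 open 47.3 TCP fix mm [-18.5  25.3 273.6]
tool axes in fixture (cols x,y,z):
 [[-0.008  1.     0.001]
 [-0.002  0.001 -1.   ]
 [-1.    -0.008  0.002]]
F fix [ 0.2  0.9 -0.4] q6 1.3
shift tool mm [11.6 -0.4 -1. ] twist opts [-3.14e+00  1.00e-03]
```

View pics/w3.png

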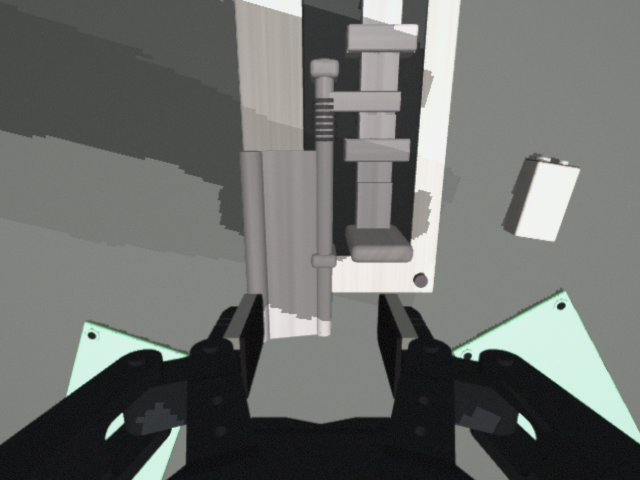

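View pics/s3.png

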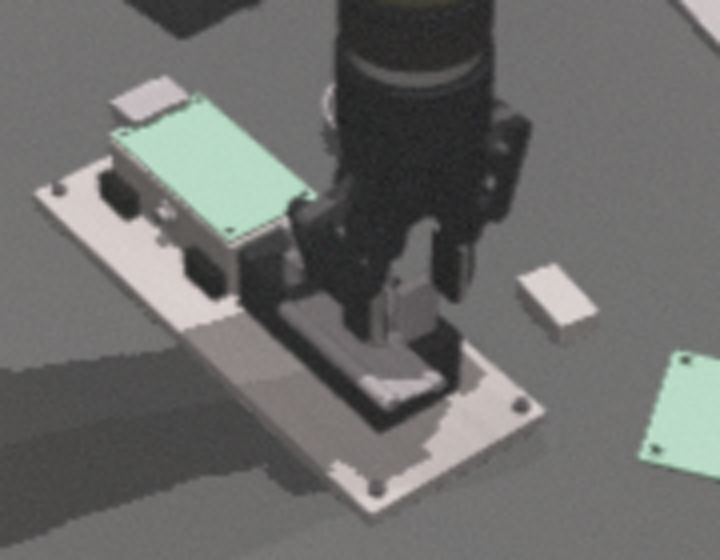

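The left fingertip (250,300) is over the bar at u≈256. The right one (388,300) is behind the tab (348..412), whose rear edge is at v≈262. Going down in small steps with force checks.

carry_out:
  targets:
    - {"jaw": 0.45,"tx": 0.005,"ty": -0.0005,"tz": -0.001,"twist": 0}
    - {"jaw": 0.45,"tx": 0.01,"ty": -0.0005,"tz": -0.001,"twist": 0}
    - {"jaw": 0.45,"tx": 0.014,"ty": -0.0005,"tz": -0.001,"twist": 0}
    - {"jaw": 0.45,"tx": 0.016,"ty": -0.0005,"tz": -0.001,"twist": 0}
    - {"jaw": 0.45,"tx": 0.016,"ty": -0.0005,"tz": -0.001,"twist": 0}

```text
time: 3.35
tool_pos: [0.5527, -0.0149, 0.2602]
tool_rot: [-0.09, 0.701, 0.085, 0.703]
contact_force: [0.1, 0.5, 0.5]
opening: 0.0471
```

carry_out:
  targets:
    - {"jaw": 0.45,"tx": 0.001}
    - {"jaw": 0.45,"tx": 0.002}
    - {"jaw": 0.45,"tx": 0.003}
    - {"jaw": 0.45,"tx": 0.003}

```text
invalid input
```

carry_out:
  targets:
    - {"jaw": 0.45,"tx": 0.001}
    - {"jaw": 0.45,"tx": 0.002}
    - {"jaw": 0.45,"tx": 0.003}
    - {"jaw": 0.45,"tx": 0.003}

```text
invalid input
```

```bash
python3 - <<'E'
from cell import *; from h import *
status(observe(),[-19,26.3,240]); print(observe()['moment'])
E
```

```text
t 3.35 open 47.1 TCP fix mm [-19.4  26.4 257.2]
tool axes in fixture (cols x,y,z):
 [[-0.008  1.     0.001]
 [-0.002  0.001 -1.   ]
 [-1.    -0.008  0.002]]
F fix [ 0.5 -0.3  0.5] q6 1.3
shift tool mm [17.2  0.6  0.1] twist opts [-3.141e+00  1.000e-03]
[-0.00354764  0.03577044 -0.06181812]
```

All keys are required in every row.

carry_out:
  targets:
    - {"jaw": 0.45,"tx": 0.001,"ty": 0,"tz": 0,"twist": 0}
    - {"jaw": 0.45,"tx": 0.003,"ty": 0,"tz": 0,"twist": 0}
    - {"jaw": 0.45,"tx": 0.004,"ty": 0,"tz": 0,"twist": 0}
    - {"jaw": 0.45,"tx": 0.004,"ty": 0,"tz": 0,"twist": 0}

```text
time: 3.75
tool_pos: [0.5527, -0.0149, 0.2563]
tool_rot: [-0.09, 0.701, 0.085, 0.703]
contact_force: [-0.3, -0.1, 3.0]
opening: 0.0471
```

carry_out:
  targets:
    - {"jaw": 0.45,"tx": 0.001,"ty": 0,"tz": 0,"twist": 0}
    - {"jaw": 0.45,"tx": 0.003,"ty": 0,"tz": 0,"twist": 0}
    - {"jaw": 0.45,"tx": 0.004,"ty": 0,"tz": 0,"twist": 0}
    - {"jaw": 0.45,"tx": 0.004,"ty": 0,"tz": 0,"twist": 0}

```text
time: 4.15
tool_pos: [0.5523, -0.0151, 0.252]
tool_rot: [-0.09, 0.701, 0.085, 0.702]
contact_force: [-3.9, 0.1, 4.3]
opening: 0.0467
```

```bash
python3 - <<'E'
from cell import *; from h import *
status(observe(),[-19,26.3,240]); print(observe()['moment'])
E
```

```text
t 4.15 open 46.7 TCP fix mm [-19.5  26.8 249. ]
tool axes in fixture (cols x,y,z):
 [[-0.008  1.     0.001]
 [-0.001  0.001 -1.   ]
 [-1.    -0.008  0.001]]
F fix [1.  3.7 4.3] q6 1.3
shift tool mm [9.  0.6 0.5] twist opts [-3.141e+00  1.000e-03]
[-0.14166955  0.7679477   0.01429608]
```

```bash
python3 - <<'E'
from cell import *; from h import *
p,d=read_camera("wrist"); cv2.imwrite("pics/w4.png",cv2.resize(p[200:400,190:450,::-1],None,fx=3,fy=3,interpolation=cv2.INTER_CUBIC))
p,d=read_camera("side"); cv2.imwrite("pics/s4.png",cv2.resize(p[230:330,270:400,::-1],None,fx=6,fy=6,interpolation=cv2.INTER_CUBIC))
E
```

```text
(no output)
```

View pics/w4.png

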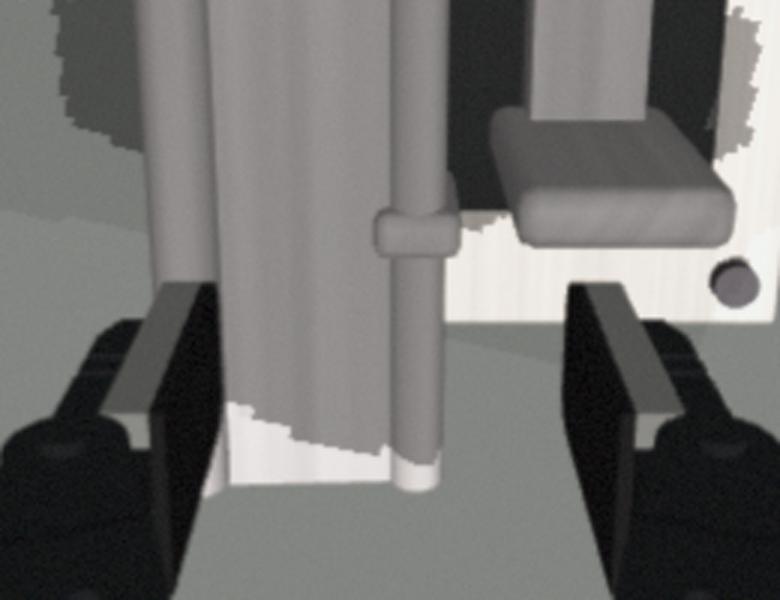

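View pics/s4.png

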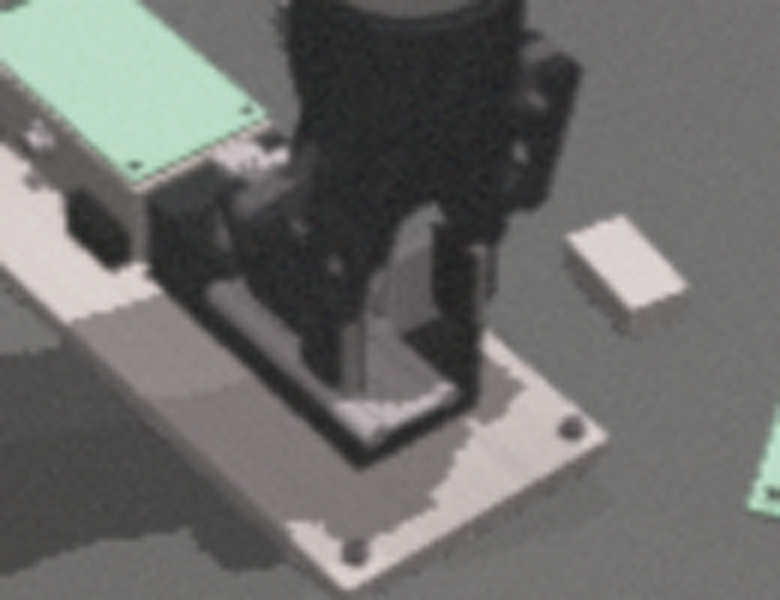

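The left pad end (crop 162..217) sits squarely on the bar (157..217). The right finger is behind the tab and clear of it. The sideways force is friction from the bar's arc. Continuing to press.

carry_out:
  targets:
    - {"jaw": 0.45,"tx": 0.001,"ty": 0,"tz": 0,"twist": 0}
    - {"jaw": 0.45,"tx": 0.003,"ty": 0,"tz": 0,"twist": 0}
    - {"jaw": 0.45,"tx": 0.004,"ty": 0,"tz": 0,"twist": 0}
    - {"jaw": 0.45,"tx": 0.004,"ty": 0,"tz": 0,"twist": 0}

```text
time: 4.65
tool_pos: [0.5525, -0.0151, 0.2481]
tool_rot: [-0.09, 0.701, 0.085, 0.702]
contact_force: [-3.8, -0.5, 6.2]
opening: 0.0471
```

carry_out:
  targets:
    - {"jaw": 0.45,"tx": 0.001,"ty": 0,"tz": 0,"twist": 0}
    - {"jaw": 0.45,"tx": 0.002,"ty": 0,"tz": 0,"twist": 0}
    - {"jaw": 0.45,"tx": 0.002,"ty": 0,"tz": 0,"twist": 0}

```text
time: 4.95
tool_pos: [0.5524, -0.0151, 0.2461]
tool_rot: [-0.09, 0.701, 0.085, 0.702]
contact_force: [-4.4, -1.0, 6.1]
opening: 0.047
```

```bash
python3 - <<'E'
from cell import *; from h import *
status(observe(),[-19,26.3,240])
E
```

```text
t 4.95 open 47.0 TCP fix mm [-19.5  26.7 243.1]
tool axes in fixture (cols x,y,z):
 [[-0.008  1.     0.001]
 [-0.001  0.001 -1.   ]
 [-1.    -0.008  0.001]]
F fix [0.2 4.5 6.1] q6 1.3
shift tool mm [3.1 0.6 0.4] twist opts [-3.141e+00  1.000e-03]
```

carry_out:
  targets:
    - {"jaw": 0.45,"tx": 0.001,"ty": 0,"tz": 0,"twist": 0}
    - {"jaw": 0.45,"tx": 0.0015,"ty": 0,"tz": 0,"twist": 0}
    - {"jaw": 0.45,"tx": 0.0015,"ty": 0,"tz": 0,"twist": 0}

```text
time: 5.25
tool_pos: [0.5524, -0.0151, 0.245]
tool_rot: [-0.09, 0.701, 0.085, 0.702]
contact_force: [-4.0, -0.4, 7.2]
opening: 0.0466
```

carry_out:
  targets:
    - {"jaw": 0.45,"tx": 0.001,"ty": 0,"tz": 0,"twist": 0}
    - {"jaw": 0.45,"tx": 0.001,"ty": 0,"tz": 0,"twist": 0}

```text
time: 5.45
tool_pos: [0.5524, -0.0151, 0.2448]
tool_rot: [-0.09, 0.701, 0.085, 0.703]
contact_force: [-6.1, -1.2, 12.0]
opening: 0.0472
```

At the stop: 11.5 mm below first contact, matching the expected 11.4 mm, with force rising to 12 N. Now sliding along +x while keeping the press.

carry_out:
  targets:
    - {"jaw": 0.45,"tx": 0.001,"ty": 0.001,"tz": 0,"twist": 0}
    - {"jaw": 0.45,"tx": 0.001,"ty": 0.003,"tz": 0,"twist": 0}
    - {"jaw": 0.45,"tx": 0.001,"ty": 0.005,"tz": 0,"twist": 0}
    - {"jaw": 0.45,"tx": 0.001,"ty": 0.007,"tz": 0,"twist": 0}
    - {"jaw": 0.45,"tx": 0.001,"ty": 0.009,"tz": 0,"twist": 0}
    - {"jaw": 0.45,"tx": 0.001,"ty": 0.011,"tz": 0,"twist": 0}
    - {"jaw": 0.45,"tx": 0.001,"ty": 0.012,"tz": 0,"twist": 0}

```text
time: 6.15
tool_pos: [0.5516, -0.0044, 0.2451]
tool_rot: [-0.092, 0.699, 0.083, 0.704]
contact_force: [2.7, -7.3, 5.2]
opening: 0.0466
```

```bash
python3 - <<'E'
from cell import *; from h import *
status(observe(),[19,26.5,241.5])
p,d=read_camera("wrist"); cv2.imwrite("pics/w5.png",cv2.resize(p[100:400,190:450,::-1],None,fx=2,fy=2,interpolation=cv2.INTER_CUBIC))
E
```

```text
t 6.15 open 46.6 TCP fix mm [ -9.   24.9 242.1]
tool axes in fixture (cols x,y,z):
 [[-0.014  1.     0.   ]
 [-0.006  0.    -1.   ]
 [-1.    -0.014  0.006]]
F fix [-7.8 -0.9  5.2] q6 1.32
shift tool mm [ 0.2 28.  -1.6] twist opts [-3.141  0.   ]
```

View pics/w5.png

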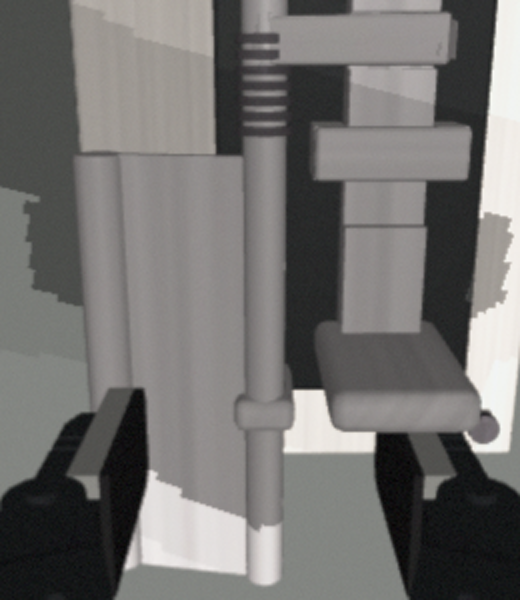

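Contact with the tab is made (Fx −7.8 N) and the catch is still within 0.3 mm of its stop. Adding a little press and going on.

carry_out:
  targets:
    - {"jaw": 0.45,"tx": 0.002,"ty": 0.001,"tz": -0.001,"twist": 0}
    - {"jaw": 0.45,"tx": 0.0022,"ty": 0.003,"tz": -0.001,"twist": 0}
    - {"jaw": 0.45,"tx": 0.002,"ty": 0.005,"tz": -0.001,"twist": 0}
    - {"jaw": 0.45,"tx": 0.002,"ty": 0.007,"tz": -0.001,"twist": 0}
    - {"jaw": 0.45,"tx": 0.002,"ty": 0.009,"tz": -0.001,"twist": 0}
    - {"jaw": 0.45,"tx": 0.002,"ty": 0.011,"tz": -0.001,"twist": 0}

```text
time: 6.8
tool_pos: [0.5507, 0.005, 0.2446]
tool_rot: [-0.093, 0.697, 0.081, 0.707]
contact_force: [3.3, -4.7, 5.0]
opening: 0.0467
```

```bash
python3 - <<'E'
from cell import *; from h import *
status(observe(),[19,26.5,241.5])
E
```

```text
t 6.8 open 46.7 TCP fix mm [  0.4  23.5 241.6]
tool axes in fixture (cols x,y,z):
 [[-0.019  1.    -0.   ]
 [-0.012 -0.001 -1.   ]
 [-1.    -0.019  0.012]]
F fix [-5.4 -2.   5. ] q6 1.34
shift tool mm [-0.3 18.6 -3. ] twist opts [ 3.141e+00 -1.000e-03]
```

The TCP pose drifts with each re-anchoring: the tip centre has gone about 5 mm towards −y. I'll look before going on.

```bash
python3 - <<'E'
from cell import *; from h import *
p,d=read_camera("wrist"); cv2.imwrite("pics/w6.png",cv2.resize(p[150:400,190:450,::-1],None,fx=2.4,fy=2.4,interpolation=cv2.INTER_CUBIC))
status(observe())
E
```

```text
t 6.85 open 46.8 TCP fix mm [  0.6  23.4 241.6]
tool axes in fixture (cols x,y,z):
 [[-0.019  1.    -0.   ]
 [-0.012 -0.    -1.   ]
 [-1.    -0.019  0.012]]
F fix [-6.4 -2.3  5.9] q6 1.34
```

View pics/w6.png

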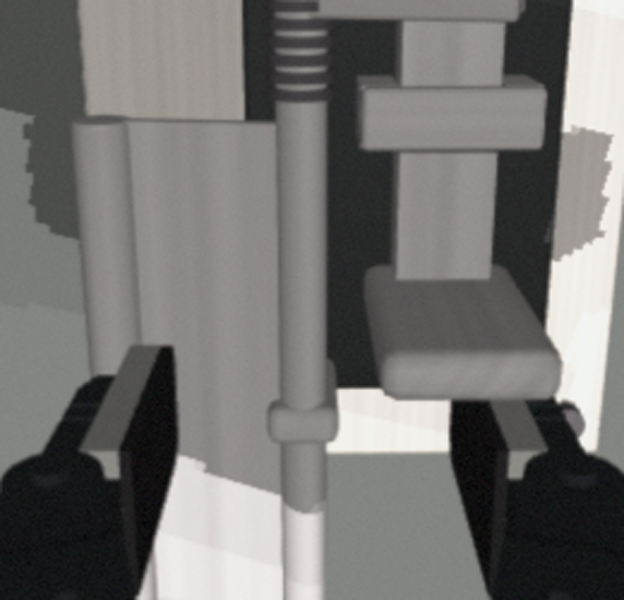

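The left pad (130..175 at row 345) has drifted inward off the bar's crest (90..140). The catch is still down. Before pushing on I'll slide the pad back +y by about 6 mm, easing off the tab first.

carry_out:
  targets:
    - {"jaw": 0.45,"tx": 0.001,"ty": -0.002,"tz": -0.001,"twist": 0}
    - {"jaw": 0.45,"tx": 0.001,"ty": -0.003,"tz": -0.003,"twist": 0}
    - {"jaw": 0.45,"tx": 0.001,"ty": -0.003,"tz": -0.005,"twist": 0}
    - {"jaw": 0.45,"tx": 0.001,"ty": -0.003,"tz": -0.007,"twist": 0}
    - {"jaw": 0.45,"tx": 0.001,"ty": -0.003,"tz": -0.007,"twist": 0}

```text
time: 7.35
tool_pos: [0.5491, 0.0023, 0.2463]
tool_rot: [-0.092, 0.692, 0.083, 0.711]
contact_force: [8.1, 7.8, 6.4]
opening: 0.047
```

```bash
python3 - <<'E'
from cell import *; from h import *
p,d=read_camera("wrist"); cv2.imwrite("pics/w7.png",cv2.resize(p[150:400,190:450,::-1],None,fx=2.4,fy=2.4,interpolation=cv2.INTER_CUBIC))
status(observe())
E
```

```text
t 7.4 open 47.0 TCP fix mm [ -1.9  25.7 243.3]
tool axes in fixture (cols x,y,z):
 [[-0.016  1.     0.001]
 [-0.026  0.    -1.   ]
 [-1.    -0.016  0.026]]
F fix [  4.6 -10.3   5.8] q6 1.33
```

View pics/w7.png

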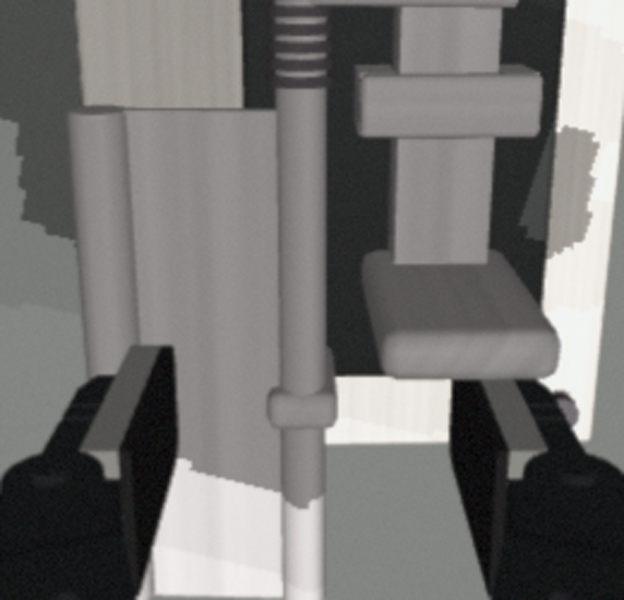

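The tool tilted and the tip did not slide (Fy −10 N): the pad is leaning on the bar's inner side. I'll measure the catch's actual angle from depth.

```bash
python3 - <<'E'
from cell import *; from h import *
O,F=fix(); c=calibration("wrist"); p,d=read_camera("wrist")
np.savez("pics/w8.npz",d=d,p=p,**c)
v=225
for v in (215,250):
  for u in range(216,310,4):
    if d[v,u]>0:
        o,r=ray(c,[[u,v]]); print(v,u,np.round((o+r[0]*d[v,u]-O)@F*1000,1))
z=np.load("pics/w2.npz"); print("before")
for u in range(262,340,5):
    o,r=ray(z,[[u,200]]); print(u,np.round((o+r[0]*z['d'][200,u]-O)@F*1000,1))
status(observe())
E
```

```text
215 216 [21.4 78.7  0.6]
215 220 [37.5 58.5 73.5]
215 224 [37.9 56.6 75. ]
215 228 [37.7 55.3 74.4]
215 232 [38.  53.5 75.9]
215 236 [37.7 52.3 74.4]
215 240 [37.7 50.9 74.2]
215 244 [37.1 49.8 71.9]
215 248 [37.4 48.1 72.9]
215 252 [37.2 46.7 72.1]
215 256 [37.4 45.1 72.9]
215 260 [37.1 43.7 71.9]
215 264 [37.4 42.  73.3]
215 268 [37.3 40.6 72.5]
215 272 [37.4 39.  73.2]
215 276 [37.4 37.5 73.2]
215 280 [37.1 36.1 71.8]
215 284 [37.4 34.5 73.2]
215 288 [37.6 32.9 74. ]
215 292 [37.7 31.4 74.6]
215 296 [37.3 30.  73. ]
215 300 [37.4 28.4 73.3]
215 304 [37.6 26.9 74.3]
215 308 [37.8 25.4 75.3]
250 216 [ 0.7 80.1  1.7]
250 220 [ 0.4 78.   0.8]
250 224 [24.  57.8 74.4]
250 228 [24.3 56.  75.5]
250 232 [24.3 54.5 75.5]
250 236 [24.3 53.  75.4]
250 240 [24.2 51.5 75.2]
250 244 [23.5 50.4 73.1]
250 248 [23.3 48.9 72.4]
250 252 [23.4 47.3 72.7]
250 256 [23.3 45.8 72.3]
250 260 [23.2 44.3 72.1]
250 264 [23.4 42.7 72.7]
250 268 [23.1 41.2 72.1]
250 272 [23.5 39.5 73.3]
250 276 [23.4 38.  73. ]
250 280 [23.5 36.4 73.4]
250 284 [23.5 34.9 73.2]
250 288 [23.4 33.3 72.8]
250 292 [23.2 31.8 72.5]
250 296 [23.9 30.1 74.6]
250 300 [23.6 28.6 73.8]
250 304 [23.8 27.  74.2]
250 308 [24.1 25.5 75.2]
before
262 [-9.7 73.6 -0.1]
267 [ 4.1 57.6 81.4]
272 [ 4.4 54.4 83.3]
277 [ 4.4 51.5 83.2]
282 [ 3.7 48.9 79.5]
287 [ 3.3 46.2 77.1]
292 [ 3.4 43.1 77.6]
297 [ 3.5 40.1 78.1]
302 [ 3.1 37.2 75.9]
307 [ 3.1 34.1 76.3]
312 [ 3.  31.1 75.8]
317 [ 3.  28.1 75.7]
322 [ 3. 25. 76.]
327 [ 3.1 22.  76.5]
332 [ 2.7 18.9 74.3]
337 [-0.6 15.  55.4]
t 7.45 open 47.0 TCP fix mm [ -1.9  25.7 243.3]
tool axes in fixture (cols x,y,z):
 [[-0.016  1.     0.001]
 [-0.025  0.    -1.   ]
 [-1.    -0.016  0.025]]
F fix [ 6.6 -9.8  5.9] q6 1.33
```

The bar is about 7.9 mm down (≈0.25 rad), so the catch has stayed held (>0.16). The pad is now in the corner between plate and bar. Climbing back onto the crest would mean letting the catch rise, so I'll press deeper with the pad seated against the bar; that position is stable.

carry_out:
  targets:
    - {"jaw": 0.45,"tx": 0.002,"ty": 0,"tz": 0.001,"twist": 0}
    - {"jaw": 0.45,"tx": 0.003,"ty": 0,"tz": 0.001,"twist": 0}
    - {"jaw": 0.45,"tx": 0.004,"ty": 0,"tz": 0.001,"twist": 0}
    - {"jaw": 0.45,"tx": 0.004,"ty": 0,"tz": 0.001,"twist": 0}

```text
time: 7.85
tool_pos: [0.5516, 0.0029, 0.244]
tool_rot: [-0.092, 0.69, 0.083, 0.713]
contact_force: [-2.1, 0.8, 13.1]
opening: 0.0472
```

```bash
cat >> h.py <<'E'
def barz(c,d,y0=51.5,y1=57):
    """median height of bar top seen ahead of the finger, points with fixture y in range"""
    O,F=fix(); out=[]
    for v in range(190,275,3):
        uv=[(u,v) for u in range(205,300) if d[v,u]>0]
        o,r=ray(c,uv); P=((o+r*np.array([d[b,a] for a,b in uv])[:,None])-O)@F*1000
        m=(P[:,2]>60)&(P[:,2]<90)&(P[:,1]>45)
        if m.sum()>3: out.append([P[m,0].mean(),np.percentile(P[m,2],90)])
    return np.round(out,1)
E
python3 - <<'E'
from cell import *; from h import *
z=np.load("pics/w8.npz"); print(barz(z,z['d'])[::5])
status(observe()); c=calibration("wrist"); p,d=read_camera("wrist"); print(barz(c,d)[::4])
E
```

```text
[[44.6 73.8]
 [39.1 75.4]
 [33.4 76. ]
 [27.4 75.7]
 [21.3 75.7]
 [15.2 75.9]]
t 7.85 open 47.2 TCP fix mm [ -1.9  23.1 241. ]
tool axes in fixture (cols x,y,z):
 [[-0.016  1.     0.001]
 [-0.03   0.001 -1.   ]
 [-0.999 -0.016  0.03 ]]
F fix [ 1.3  1.8 13.1] q6 1.33
[[44.6 64.3]
 [41.2 71.8]
 [36.7 72.1]
 [32.  72.3]
 [27.2 71.6]
 [22.3 71.8]
 [17.3 72. ]]
```

Bar top is at ≈71.5 mm, so the catch is at its stop (13 N). Pushing on in one go.

carry_out:
  targets:
    - {"jaw": 0.45,"tx": 0.0018,"ty": 0.002,"tz": 0,"twist": 0}
    - {"jaw": 0.45,"tx": 0.0018,"ty": 0.004,"tz": 0,"twist": 0}
    - {"jaw": 0.45,"tx": 0.0018,"ty": 0.006,"tz": 0,"twist": 0}
    - {"jaw": 0.45,"tx": 0.0018,"ty": 0.008,"tz": 0,"twist": 0}
    - {"jaw": 0.45,"tx": 0.0017,"ty": 0.01,"tz": 0,"twist": 0}
    - {"jaw": 0.45,"tx": 0.0017,"ty": 0.012,"tz": 0,"twist": 0}
    - {"jaw": 0.45,"tx": 0.0016,"ty": 0.014,"tz": 0,"twist": 0}

```text
time: 8.6
tool_pos: [0.5498, 0.0139, 0.2442]
tool_rot: [-0.095, 0.689, 0.079, 0.714]
contact_force: [-1.9, -12.9, 14.7]
opening: 0.0468
```

```bash
python3 - <<'E'
from cell import *; from h import *
status(observe()); c=calibration("wrist"); p,d=read_camera("wrist"); print(barz(c,d)[::4])
cv2.imwrite("pics/w9.png",cv2.resize(p[150:400,190:450,::-1],None,fx=2.4,fy=2.4,interpolation=cv2.INTER_CUBIC))
E
```

```text
t 8.6 open 46.8 TCP fix mm [  9.2  22.1 241.2]
tool axes in fixture (cols x,y,z):
 [[-0.026  1.    -0.001]
 [-0.032 -0.002 -0.999]
 [-0.999 -0.026  0.032]]
F fix [-12.    5.   14.7] q6 1.35
[[44.7 64.9]
 [41.5 72.3]
 [36.7 72.2]
 [31.8 72.1]
 [26.8 72.1]]
```

View pics/w9.png

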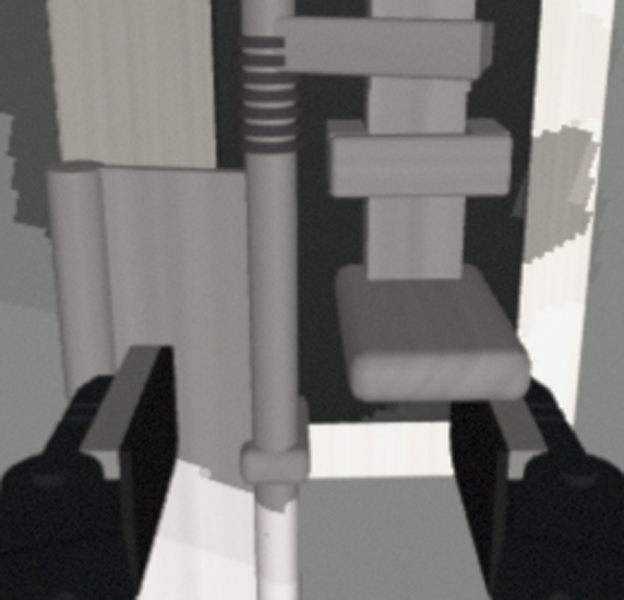

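The catch is still at its stop. Tab and pad are in contact with the bolt about half way. Pushing the rest, with a small +y trim to hold the pad against the bar.

carry_out:
  targets:
    - {"jaw": 0.45,"tx": 0.0018,"ty": 0.002,"tz": -0.001,"twist": 0}
    - {"jaw": 0.45,"tx": 0.0017,"ty": 0.004,"tz": -0.002,"twist": 0}
    - {"jaw": 0.45,"tx": 0.0016,"ty": 0.006,"tz": -0.003,"twist": 0}
    - {"jaw": 0.45,"tx": 0.0016,"ty": 0.008,"tz": -0.003,"twist": 0}
    - {"jaw": 0.45,"tx": 0.0015,"ty": 0.01,"tz": -0.003,"twist": 0}
    - {"jaw": 0.45,"tx": 0.0015,"ty": 0.012,"tz": -0.003,"twist": 0}

```text
time: 9.25
tool_pos: [0.5465, 0.0233, 0.2444]
tool_rot: [-0.096, 0.687, 0.076, 0.716]
contact_force: [1.4, -11.9, 11.0]
opening: 0.0468
```

```bash
python3 - <<'E'
from cell import *; from h import *
status(observe()); c=calibration("wrist"); p,d=read_camera("wrist"); print(barz(c,d)[::4])
cv2.imwrite("pics/w10.png",cv2.resize(p[150:400,190:450,::-1],None,fx=2.4,fy=2.4,interpolation=cv2.INTER_CUBIC))
E
```

```text
t 9.25 open 46.8 TCP fix mm [ 19.1  23.1 241.4]
tool axes in fixture (cols x,y,z):
 [[-0.033  0.999 -0.002]
 [-0.037 -0.003 -0.999]
 [-0.999 -0.033  0.038]]
F fix [-11.9   1.6  11. ] q6 1.37
[[44.7 64.3]
 [41.8 72.3]
 [36.9 71.9]
 [31.9 72.2]]
```

View pics/w10.png

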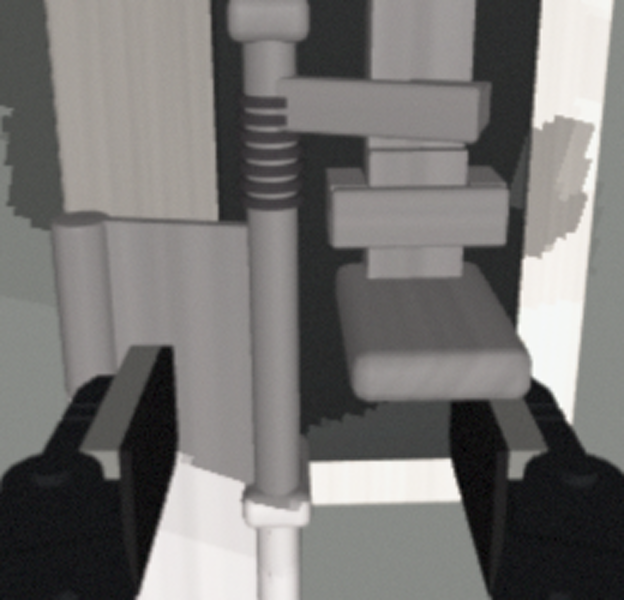

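The catch is still at its stop and the bolt is at about 24 mm. Continuing.

carry_out:
  targets:
    - {"jaw": 0.45,"tx": 0.0018,"ty": 0.002,"tz": 0,"twist": 0}
    - {"jaw": 0.45,"tx": 0.0017,"ty": 0.004,"tz": -0.001,"twist": 0}
    - {"jaw": 0.45,"tx": 0.0016,"ty": 0.006,"tz": -0.001,"twist": 0}
    - {"jaw": 0.45,"tx": 0.0016,"ty": 0.008,"tz": -0.001,"twist": 0}
    - {"jaw": 0.45,"tx": 0.0016,"ty": 0.008,"tz": -0.001,"twist": 0}

```text
time: 9.8
tool_pos: [0.545, 0.0289, 0.2443]
tool_rot: [-0.099, 0.686, 0.073, 0.717]
contact_force: [-1.8, -12.6, 13.7]
opening: 0.0472
```

```bash
python3 - <<'E'
from cell import *; from h import *
status(observe()); c=calibration("wrist"); p,d=read_camera("wrist"); print(barz(c,d)[::4])
np.savez("pics/w11.npz",d=d,**c)
cv2.imwrite("pics/w11.png",p[:,:,::-1])
E
```

```text
t 9.8 open 47.2 TCP fix mm [ 24.9  23.1 241.3]
tool axes in fixture (cols x,y,z):
 [[-0.042  0.999 -0.003]
 [-0.04  -0.005 -0.999]
 [-0.998 -0.041  0.04 ]]
F fix [-11.8   4.9  13.7] q6 1.39
[[44.7 66.6]
 [41.4 72.1]
 [36.3 71.9]]
```

View pics/w11.png

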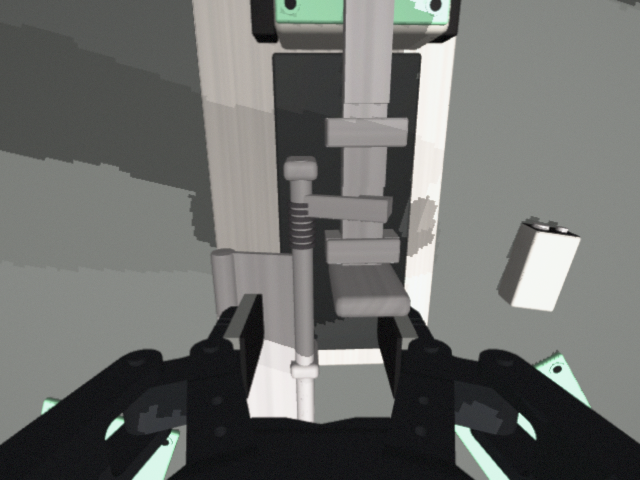

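carry_out:
  targets:
    - {"jaw": 0.45,"tx": 0.0017,"ty": 0.002,"tz": 0,"twist": 0}
    - {"jaw": 0.45,"tx": 0.0016,"ty": 0.004,"tz": 0,"twist": 0}
    - {"jaw": 0.45,"tx": 0.0016,"ty": 0.006,"tz": 0,"twist": 0}
    - {"jaw": 0.45,"tx": 0.0016,"ty": 0.006,"tz": 0,"twist": 0}

```text
time: 10.25
tool_pos: [0.5446, 0.0311, 0.2441]
tool_rot: [-0.102, 0.685, 0.067, 0.718]
contact_force: [-3.5, -19.5, 16.8]
opening: 0.0471
```

```bash
python3 - <<'E'
from cell import *; from h import *
status(observe()); c=calibration("wrist"); p,d=read_camera("wrist"); print(barz(c,d)[::4])
np.savez("pics/w12.npz",d=d,**c)
cv2.imwrite("pics/w12.png",p[:,:,::-1]); cv2.imwrite("pics/w12c.png",cv2.resize(p[220:370,300:440,::-1],None,fx=4,fy=4,interpolation=cv2.INTER_CUBIC))
E
```

```text
t 10.25 open 47.1 TCP fix mm [ 27.1  23.  241.1]
tool axes in fixture (cols x,y,z):
 [[-0.055  0.998 -0.006]
 [-0.04  -0.008 -0.999]
 [-0.998 -0.054  0.04 ]]
F fix [-18.    8.1  16.8] q6 1.4
[[44.6 65.6]
 [41.6 71.8]
 [36.5 71.9]]
```

View pics/w12c.png

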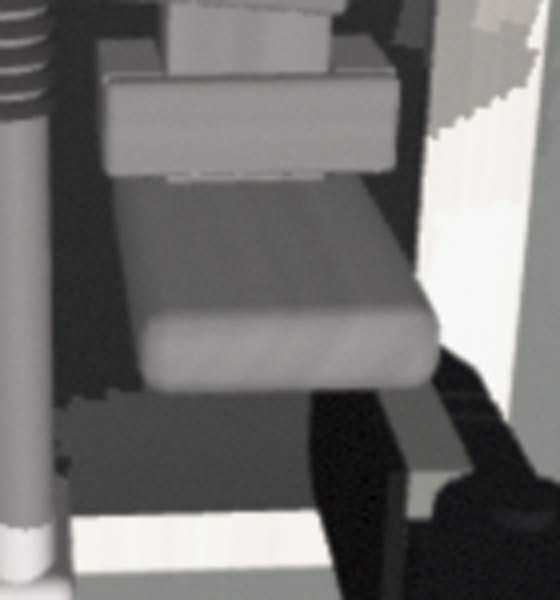

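Force rose to −18 N while the tip stalled, which suggests the stop. Checking the tab's rear edge by ray.

```bash
python3 - <<'E'
from h import *
c=np.load("pics/w12.npz"); O,F=fix()
for a,b in ((160,388),(290,389),(420,389),(290,310)):
    print(np.round((plane(c,[[300+a/4-.4,220+b/4-.4]],.099)[0]-O)@F*1000,1))
from cell import *
p,d=read_camera("side"); cv2.imwrite("pics/s12.png",cv2.resize(p[220:330,255:395,::-1],None,fx=5,fy=5,interpolation=cv2.INTER_CUBIC))
E
```

```text
[31.1  9.8 96. ]
[30.7 -1.3 96. ]
[ 30.4 -12.4  96. ]
[38.2 -0.9 96. ]
```

View pics/s12.png

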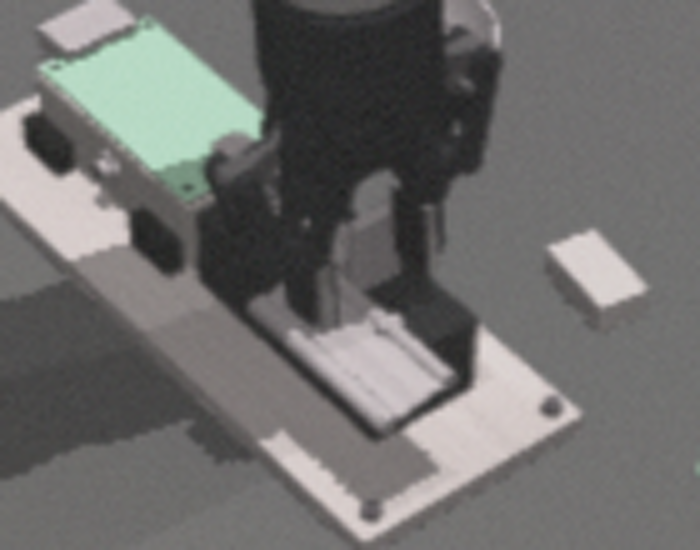

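The tab's rear face is at x≈30.7 mm, against 0.2 before: a travel of 30 mm, at the stop. Easing back off the tab with the catch held, then lifting.

carry_out:
  targets:
    - {"jaw": 0.45,"tx": 0.0015,"ty": -0.002,"tz": 0,"twist": 0}
    - {"jaw": 0.45,"tx": 0.001,"ty": -0.004,"tz": 0.001,"twist": 0}
    - {"jaw": 0.45,"tx": 0.001,"ty": -0.006,"tz": 0.001,"twist": 0}
    - {"jaw": 0.45,"tx": 0.0,"ty": -0.006,"tz": 0.001,"twist": 0}

```text
time: 10.75
tool_pos: [0.5465, 0.0268, 0.2451]
tool_rot: [-0.101, 0.685, 0.07, 0.718]
contact_force: [-6.7, 6.8, 11.1]
opening: 0.0468
```

```bash
python3 - <<'E'
from cell import *; from h import *
status(observe()); c=calibration("wrist"); p,d=read_camera("wrist"); print(barz(c,d)[::4])
O,F=fix(); np.savez("pics/w13.npz",d=d,**c)
cv2.imwrite("pics/w13.png",cv2.resize(p[220:370,300:440,::-1],None,fx=4,fy=4,interpolation=cv2.INTER_CUBIC))
E
```

```text
t 10.75 open 46.8 TCP fix mm [ 22.5  22.2 242.1]
tool axes in fixture (cols x,y,z):
 [[-0.049  0.999 -0.005]
 [-0.041 -0.007 -0.999]
 [-0.998 -0.049  0.041]]
F fix [ 8.2  4.8 11.1] q6 1.39
[[44.7 66.6]
 [41.6 73. ]
 [36.6 73. ]]
```

View pics/w13.png

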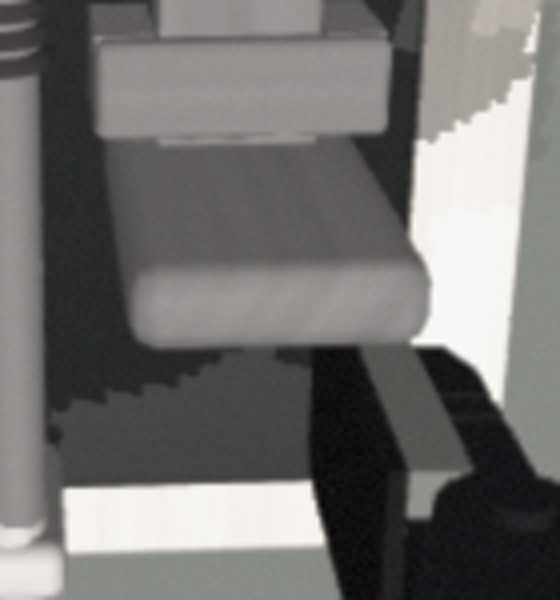

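The bolt stayed home: the sliver between tab and staple is the same as before. The finger is clear of the tab. Lifting.

carry_out:
  targets:
    - {"jaw": 0.45,"tx": -0.003,"ty": -0.001,"tz": 0.001,"twist": 0}
    - {"jaw": 0.45,"tx": -0.006,"ty": -0.002,"tz": 0.001,"twist": 0}
    - {"jaw": 0.45,"tx": -0.01,"ty": -0.002,"tz": 0.001,"twist": 0}
    - {"jaw": 0.45,"tx": -0.015,"ty": -0.003,"tz": 0.001,"twist": 0}
    - {"jaw": 0.45,"tx": -0.025,"ty": -0.004,"tz": 0.001,"twist": 0}
    - {"jaw": 0.45,"tx": -0.04,"ty": -0.006,"tz": 0.001,"twist": 0}
    - {"jaw": 0.45,"tx": -0.06,"ty": -0.008,"tz": 0.001,"twist": 0}
    - {"jaw": 0.45,"tx": -0.08,"ty": -0.01,"tz": 0.001,"twist": 0}
    - {"jaw": 0.45,"tx": -0.1,"ty": -0.012,"tz": 0.001,"twist": 0}
    - {"jaw": 0.45,"tx": -0.1,"ty": -0.012,"tz": 0.001,"twist": 0}

```text
time: 11.8
tool_pos: [0.5465, 0.019, 0.3491]
tool_rot: [-0.101, 0.683, 0.069, 0.72]
contact_force: [0.6, 0.4, 0.3]
opening: 0.0467
```

```bash
python3 - <<'E'
from cell import *; from h import *
status(observe()); c=calibration("wrist"); p,d=read_camera("wrist"); np.savez("pics/w14.npz",d=d,**c)
cv2.imwrite("pics/w14.png",p[:,:,::-1])
p,d=read_camera("side"); cv2.imwrite("pics/s14.png",cv2.resize(p[200:335,235:395,::-1],None,fx=4.4,fy=4.4,interpolation=cv2.INTER_CUBIC))
E
```

```text
t 11.8 open 46.7 TCP fix mm [ 15.   24.1 346.1]
tool axes in fixture (cols x,y,z):
 [[-0.051  0.999 -0.005]
 [-0.046 -0.008 -0.999]
 [-0.998 -0.05   0.046]]
F fix [ 0.2 -0.7  0.3] q6 1.37
```

View pics/w14.png

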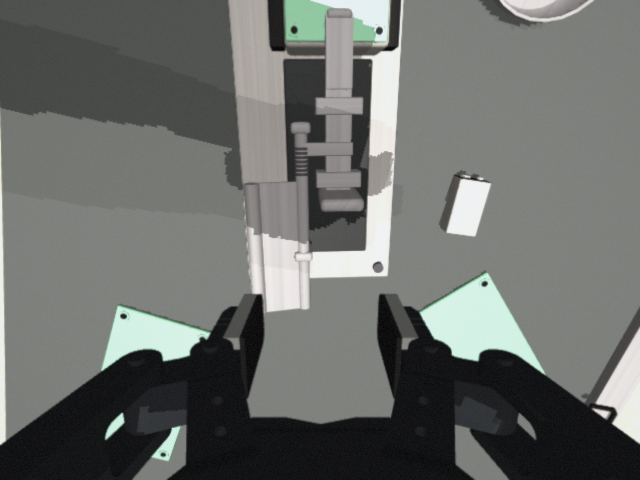

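View pics/s14.png

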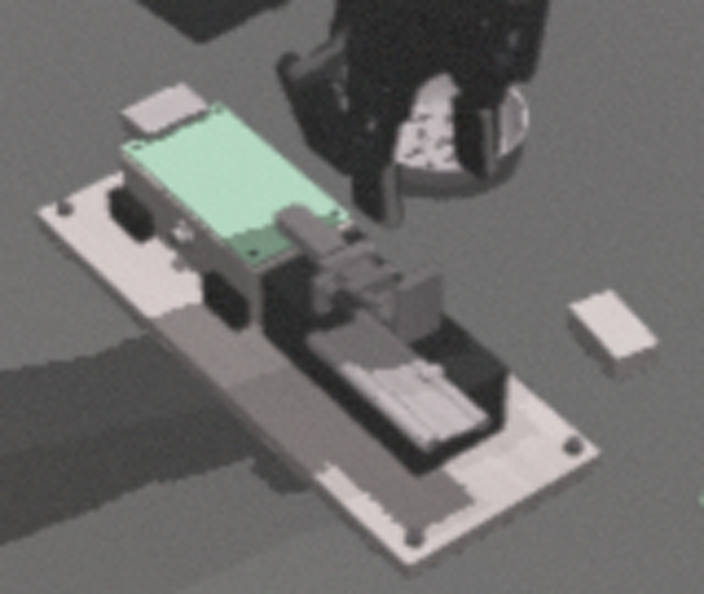

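The bolt's nose (339,15) now lies over the mint plate, and plate, battery and dish look untouched. Checking the catch's height and the tab's position.

```bash
python3 - <<'E'
from h import *
c=np.load("pics/w14.npz"); d=c['d']; O,F=fix()
for v in (200,225,250,275):
    r=[]
    for u in range(244,275,3):
        o,q=ray(c,[[u,v]]); P=((o+q[0]*d[v,u])-O)@F*1000; r.append((P[1],P[2]))
    print(v,np.round(r,1).tolist())
I=cv2.imread("pics/w14.png"); cv2.imwrite("pics/w14c.png",cv2.resize(I[160:225,300:380],None,fx=8,fy=8,interpolation=cv2.INTER_CUBIC))
a,b=cv2.imread("pics/sidecrop.png"),cv2.imread("pics/s14.png")
E
```

```text
200 [[69.9, 11.4], [56.6, 83.1], [54.8, 83.0], [53.0, 82.7], [51.2, 82.0], [49.6, 80.2], [48.0, 77.5], [46.0, 79.1], [44.2, 77.7], [42.3, 77.6], [40.4, 78.0]]
225 [[73.0, 1.9], [58.0, 81.2], [55.7, 83.3], [53.8, 83.5], [52.1, 82.5], [50.3, 81.6], [48.8, 78.3], [46.9, 78.1], [44.9, 78.5], [43.1, 77.6], [41.2, 77.3]]
250 [[74.7, 0.6], [72.3, -0.6], [56.9, 83.0], [54.8, 83.7], [53.0, 83.1], [51.2, 82.2], [49.6, 79.0], [47.7, 78.7], [45.9, 77.2], [43.9, 77.2], [41.9, 78.0]]
275 [[76.1, 2.4], [73.6, 1.3], [58.6, 79.2], [56.1, 82.7], [54.0, 83.3], [52.1, 82.9], [50.4, 81.0], [48.6, 79.0], [46.6, 78.4], [44.7, 78.1], [42.6, 78.4]]
```

View pics/w14c.png

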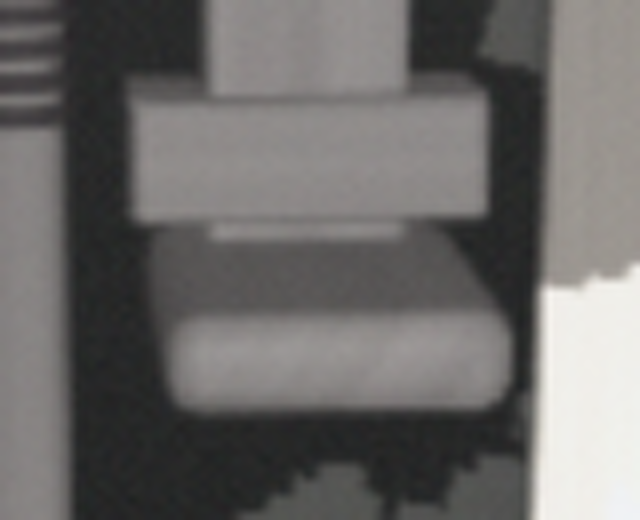

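The bar top is back at 83.3 mm, the same as when released at the start; riding on the bolt it would be about 4 mm lower. So the tooth is in the second notch. Handing in.

```bash
python3 - <<'E'
from h import *
from cell import *
c=np.load("pics/w14.npz"); O,F=fix()
print(np.round((plane(c,[[300+340/8-.4,160+409/8-.4]],.099)[0]-O)@F*1000,1), np.round(observe()['contact_force'],1))
print(close_job())
E
```

```text
[30.5 -1.2 96. ] [-0.5 -0.3  0.4]
the job is handed in; nothing more can be done
None
```

The backplate is locked down: the bolt is fully home over its edge, the catch has sprung back up, and the job is handed in at about 12 s. I pressed the catch to its stop with one fingertip while the other pushed the bolt by its tab, then backed off the tab and lifted clear.

**Last checks**
- **Bolt:** the tab's rear face is at x ≈ 30.5 mm, against 0.2 mm at the start, so it has travelled about 30 mm. Before release the push force had risen to 18 N with the tip stalled.
- **Catch:** the bar's top is back at its released height (83.3 mm both before and after), so the tooth is in the second notch.
- **Robot and surroundings:** contact force is about zero. In the pictures the backplate, battery and dish look as they were. I did not re-check the pedal, and the arm went nowhere near it.

**What did not go as planned**
- **Pad slipped off the bar:** while pushing, the tool tilted slowly and the pressing pad slid off the bar's crest onto the catch plate just inside the bar. The catch rose to about 0.25 rad, above the 0.16 needed. I stopped pushing and pressed it back to its stop. It read at the stop in every check through the rest of the push, but from there the pad pressed on the plate beside the bar, not on the bar's top.
- **Wrong units in my first move:** one row was in millimetres in place of metres. The per-row limit clamped it in free air, with no effect.
- **Camera disagreement:** the wrist and top cameras differed by about 1.7 mm in fixture y, within the stated calibration error.

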